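Open the safety-capped descaler bottle

TASK

The egg cooker needs descaling: pull the tray of the small pull-out unit all the way out to its stop, then press the red safety cap of the square white descaler bottle down, twist it anticlockwise while it is down until it comes free, and lift it off. Finish while still gripping the cap: hold it upright and still straight above the bottle, about 10 cm clear of its mouth, with nothing else carrying it. Leave the tray fully out, the bottle and the spice jar standing in their pockets, and do not shift the egg cooker or the egg rack, nor turn the spice turntable.

Things in the scene. Friction and masses are not known exactly. Their poses are not given: they have to be found in the camera images.
- unit_front (a point): Middle of the roof's top front edge, on the fixed white pull-out unit, brown roof, 240 deep (x) x 284 wide (y) x 132 high; place and yaw vary. Axes are the unit's: its -x is the front, the way the tray comes out. The roof hides the contents while shut. With the tray out, 150 mm lie open between that edge and the inside of the tray's front panel.
- tray (a joint): Sliding tray of the unit: 0 = shut, 0.15 m = out at its hard stop, along the unit's -x. It takes about 3 N of friction plus 8 N per m/s, has no spring and stays where left. Front panel 280 wide, top edge 112 above the worktop; tray floor 12 above the worktop, low side rims up to 38.
- tray_handle (a point): Middle of the tray's steel pull bar: along the unit's y, 120 long, 10 x 10 mm, 92 above the worktop, 42 mm (bar centre) in front of the panel's face, joined to it only by posts 56 mm either side. Axes as the unit's (x inwards). Shut, the roof's top front edge is 54 mm behind it and 40 mm higher.
- pocket_left (a point): Floor centre of the tray's left (unit +y) square pocket, on the tray: 119 mm inwards from the handle bar and 62 mm to the +y side. Both pockets are 55 mm square inside, grey walls 4 mm thick reaching 26 mm above the tray floor.
- pocket_right (a point): The same for the right (unit -y) pocket, 62 mm to the -y side.
- bottle: Loose white descaler bottle, about 0.25 kg, in one of the two pockets (either), which keeps it from turning. Square body 52 x 52 x 52 mm with a blue band, collar of 48 mm diameter from 52 to 60 mm, neck of 29 mm diameter up to the mouth at 84 mm, with two hooked studs (to radius 19.5) that hold the cap. Origin: centre of its underside, z up.
- cap: Loose red ribbed push-and-turn safety cap, white top, 50 mm outer diameter, 31 mm high, 0.04 kg; may be gripped at any yaw. Origin: centre of its open underside, z up through its top. Locked, its origin is 68 mm above the bottle's origin and its axes agree with the bottle's. Site cap_top tells how it works.
- cap_top (a point): Centre of the cap's top face, 31 mm above its origin. A spring pushes the cap up (about 3.5 N locked, 9 N down). It goes down 8 mm, onto the bottle's collar; more than 5 mm down (6.5 to 8 is good) it turns anticlockwise seen from above, and once turned 55 to 120 degrees it is free and lifts straight off. Clockwise it is blocked; unless forced, it stays locked when pulled or twisted unpressed.
- spice_jar: Loose amber spice jar with a black lid, 50 mm diameter, 88 mm high, 0.16 kg, standing in the other pocket. Origin: centre of its underside. A bystander.
- egg_cooker: Loose pastel blue egg cooker with a clear dome, 176 mm diameter, 151 mm high, left of the unit. Origin: centre of its underside. A bystander.
- egg_rack: Loose round aluminium egg rack insert with wire handle, 130 mm diameter, 78 mm high, on the left nearer the robot. Origin: centre of its underside. A bystander.
- turntable_mark (a point): A small black dot on the disc of the white spice turntable, 40 mm from its axis and 19 above the worktop. The turntable is 230 mm across, turns freely, carries five fixed jars up to 112 high and stands on the right. A bystander.

How it is judged:
On the way, in this order (a step that is already met when the one before it is completed fails the run):
1. the tray is pulled out to its stop (within 6 mm) (value of joint tray above 0.144 m), for 0.1 s.
2. the cap, still locked (turned less than 0.25 rad), is pressed down by more than 4.5 mm (z of cap in the frame of bottle below 0.0635 m and angle between the x axis of cap and the x axis of bottle, either way round below 0.25 rad), for 0.05 s.
3. the cap, still on the neck, is twisted by more than 0.8 rad (angle between the x axis of cap and the x axis of bottle, either way round above 0.8 rad and z of cap in the frame of bottle below 0.078 m and horizontal distance between cap and bottle below 0.006 m), for 0.05 s.
At the end, for the whole second after the job is handed in: Tray within 10 mm of its stop; bottle and spice jar upright on their pocket floors; cap gripped (over 2 N), not touching the bottle, upright within 0.35 rad, still, its underside 40 to 180 mm above the bottle's mouth and within 40 mm sideways of its axis (value of joint tray above 0.14 m and ((horizontal distance between bottle and pocket_left below 0.012 m and z of bottle in the frame of pocket_left below 0.006 m) or (horizontal distance between bottle and pocket_right below 0.012 m and z of bottle in the frame of pocket_right below 0.006 m)) and angle between bottle's own z axis and vertical below 0.1 rad and ((horizontal distance between spice_jar and pocket_left below 0.012 m and z of spice_jar in the frame of pocket_left below 0.006 m) or (horizontal distance between spice_jar and pocket_right below 0.012 m and z of spice_jar in the frame of pocket_right below 0.006 m)) and angle between spice_jar's own z axis and vertical below 0.15 rad and z of cap in the frame of bottle between 0.124 and 0.264 m and horizontal distance between cap and bottle below 0.04 m and angle between cap's own z axis and vertical below 0.35 rad and contact force between the fingers and cap above 2 N and contact force between cap and bottle below 0.1 N and linear speed of cap below 0.03 m/s); the arm keeps its last pose, push and grip.
It fails at once if the egg cooker is shifted by more than 20 mm (distance of egg_cooker from where it was at the start of the episode above 0.02 m).
It fails at once if the egg rack is shifted by more than 20 mm (distance of egg_rack from where it was at the start of the episode above 0.02 m).
It fails at once if the spice turntable is turned by more than 17 degrees (distance of turntable_mark from where it was at the start of the episode above 0.012 m).
It fails at once if the bottle is lifted more than 12 mm in its pocket (z of bottle in the frame of pocket_left above 0.012 m).
It fails at once if the spice jar is lifted more than 12 mm in its pocket or tipped (z of spice_jar in the frame of pocket_left above 0.012 m or angle between spice_jar's own z axis and vertical above 0.3 rad).
It also fails if it takes over 56 s, if anything falls off the work surface, if the arm or the gripper's body presses on something with over 40 N, if the wrist force passes 120 N, or if a joint passes its speed limit or range.

ROBOT

A 7-joint arm with a two-finger parallel gripper is mounted at the origin on the work surface. World frame = base frame: x ahead of the robot, y to its left, z up, the work surface at z = 0. Lengths are in m, angles in rad, forces in N, time in s.
With the tool pointing down it reaches from about 0.4 to 0.85 m from the base axis. Payload 10.4 kg.
Tool frame: the origin (TCP) lies on the centre line of the jaws, within the pads' length; the fingertips stand 17 mm ahead of it and the grasp point (between the pads) lies 2 mm behind it; z points along the fingers, y is the line along which they close (so a half turn about z gives the same grasp; the last joint's range is limited). The gripper opens to 85 mm and grips with 20 to 120 N. Pads are 22 mm wide; open, the fingers measure 114 mm over their backs; the gripper's body (76 mm by 85 mm) begins 54 mm behind the grasp point. The pads swing forward as they close: fully open they stand 13 mm farther back than shut.
Start: joints at [1.096, 0.332, -0.065, 1.46, 0.022, 1.35, -0.088], TCP at [0.273, -0.562, 0.221] pointing down, gripper open.
Joint ranges: [-2.6, 2.6], [-0.5, 2.12], [-1.47, 1.34], [0.16, 2.42], [-1.27, 4.41], [0.06, 2.06], [-2.6, 2.6]. Speed limits (rad/s): [2.22, 2.22, 2.79, 2.79, 3.14, 3.14, 3.14].

INTERFACE

Orientations are given as a unit quaternion [x, y, z, w].
In Python, from workcell import get_obs, optics, job gives the robot as it stands. The module is installed in compiled form; this text tells all that it offers.
- The arm moves only by the tool send_rows, never from a script. Its argument "plan" is a list that holds one entry, the list of rows, each a list of 7 numbers: the turn, a rotation vector about the tool's x, y, z in units of 1.5 rad (1.0 is 1.5 rad), then the shift along the tool's x, y, z in units of 20 cm (1.0 is 20 cm), then the opening, from 0 (shut) to 1 (fully open). A call has 1 to 20 rows; each row shifts and turns the commanded pose from where the row before left it, along the tool's axes as they then stand; what a row does not reach is not made up. A row lasts 1/12 s, in which the tool goes at most 41.7 mm and 7.16 degrees, less where a joint would pass 70% of its speed; a pose out of reach is approached as far as the arm can. A call with a number of a shift or a turn outside -1 to 1 is refused whole. A call with a gripper value outside its range is refused whole. The fingers move at their own pace and stop on an object; "squeeze" is the grip in N (left out, the last holds). Time passes only in rows, so rows that do not move let the fingers close. It gives the time, the measured TCP pose, the force, the opening and the grip force at its end, in the units of the state.
- get_obs(): the state, without advancing time (a new reading comes with each control period).
- optics.camera(name): name is "scene" or "side" or "wrist"; returns the picture (420x560x3 uint8, red, green, blue); there is no depth.
- optics.get_calibration(name): a dict with "intrinsics" (3x3 intrinsics, pixels), "distortion" ([k1, k2, p1, p2, k3] as OpenCV has them; the pictures are not rectified), "world_from_camera" (4x4, takes a point from camera to world coordinates); the wrist camera has in their place "T_tool_cam" (4x4, takes a point from camera to tool coordinates, whose origin is the TCP and whose axes are the flange's). Camera axes: x right, y up, looking along -z (the intrinsics and any distortion apply to the point x, -y, -z); pixel columns grow to the right and rows downward; lengths in m; the calibration is good to about 2 mm. A picture is of the moment at which its call begins: read the wrist's pose just before it. get_calibration takes no time and is no camera call.
- job.hand_in(): hands the job in; it is judged then, once.
The state is a dict: "clock": time; "joint_pos": joint angles; "joint_velocities": joint speeds; "tau": joint torques, N m; "position": TCP position; "ee_rot": TCP orientation; "ft_force": force on the tool from outside, world axes, zero at the start; "torque": the same for the moment, N m; "grip_width": opening from 0.0 (shut) to 1.0 (fully open); "grasp_force": force on a finger pad.
Only numpy, scipy, OpenCV 4.12 (cv2) and the standard library are available. Lean on these libraries where they do the work, as an engineer would, in place of code of your own. Each camera call takes 0.05 s, during which the arm holds its last target. There are 200 camera calls.

## Working session

There is one attempt and no reset: what is moved stays moved. The work goes in short steps, Python scripts to look and compute and a tool call to move; the robot and the scene stay as the last step left them, time stands still between calls to the robot, and variables do not carry over. Pictures are saved under pics/ and viewed, at most 13 in all, crops included, and the job is handed in when it is done.

Besides the shell and the picture viewer there is one more tool, called after ">>>" as name(argument=value, ...) on one line, values as JSON. send_rows: Moves the arm, as the interface text tells. Its arguments: {"type":"object","properties":{"plan":{"type":"array"},"squeeze":{"type":"number"}},"required":["plan"]}

```bash
mkdir -p pics; cat > h.py <<'E'
import numpy as np, cv2
from workcell import get_obs, optics, job
from scipy.spatial.transform import Rotation as R
def pose():
    o=get_obs(); T=np.eye(4); T[:3,:3]=R.from_quat(o['ee_rot']).as_matrix(); T[:3,3]=o['position']; return T
def snap(name,fn):
    T=pose(); im=optics.camera(name); cv2.imwrite('pics/'+fn+'.png',cv2.cvtColor(im,cv2.COLOR_RGB2BGR)); 
    np.save('pics/'+fn+'_T.npy',T); return im
def cam(name,T=None):
    c=optics.get_calibration(name); K=np.array(c['intrinsics'],float);D=np.array(c['distortion'],float)
    W=np.array(c['world_from_camera']) if name!='wrist' else T@np.array(c['T_tool_cam'])
    return K,D,W
def ray(name,uv,T=None):
    K,D,W=cam(name,T); p=cv2.undistortPoints(np.array(uv,float).reshape(-1,1,2),K,D).reshape(-1,2)
    d=np.c_[p[:,0],-p[:,1],-np.ones(len(p))]@W[:3,:3].T
    return W[:3,3],d
def at_z(name,uv,z,T=None):
    o,d=ray(name,uv,T); return o+d*((np.reshape(z,-1)-o[2])/d[:,2])[:,None]
def proj(name,P,T=None):
    K,D,W=cam(name,T); q=(np.atleast_2d(P)-W[:3,3])@W[:3,:3]; q=q*[1,-1,-1]
    return cv2.projectPoints(q,np.zeros(3),np.zeros(3),K,D)[0].reshape(-1,2)
E
python3 - <<'E'
from h import *
a=snap('scene','s0');b=snap('side','d0')
print(pose().round(3)); print(cam('scene')[2].round(3),cam('side')[2].round(3)); print(optics.get_calibration('wrist')['T_tool_cam']); print(get_obs())
E
```

```text
[[ 0.9    0.437 -0.001  0.273]
 [ 0.437 -0.9    0.001 -0.562]
 [-0.    -0.001 -1.     0.22 ]
 [ 0.     0.     0.     1.   ]]
[[-0.11  -0.809  0.577  1.162]
 [ 0.994 -0.099  0.05   0.057]
 [ 0.017  0.579  0.815  0.928]
 [ 0.     0.     0.     1.   ]] [[ 0.234  0.807 -0.543 -0.401]
 [-0.972  0.195 -0.128 -0.232]
 [ 0.002  0.558  0.83   1.543]
 [ 0.     0.     0.     1.   ]]
[[-6.26438936e-04  9.56330725e-01  2.92286078e-01  7.48762918e-02]
 [ 9.99999685e-01  7.41575189e-04 -2.83121253e-04 -2.59650605e-04]
 [-4.87509657e-04  2.92285808e-01 -9.56330889e-01 -1.53322494e-01]
 [ 0.00000000e+00  0.00000000e+00  0.00000000e+00  1.00000000e+00]]
{'clock': 0.1, 'joint_pos': array([ 1.09640606,  0.3327889 , -0.06471754,  1.46084203,  0.02163113,
        1.34994667, -0.0885051 ]), 'joint_velocities': array([-0.00033285, -0.00061516,  0.0002606 , -0.00292899, -0.00207569,
       -0.00053329,  0.00048015]), 'tau': array([ 1.68466169e-03, -6.26748562e+01,  4.92697454e-02, -3.92428994e+01,
        1.63947861e-02,  7.05008555e-03, -7.09324081e-05]), 'position': array([ 0.27270005, -0.56197223,  0.22031523]), 'ee_rot': array([ 9.74589636e-01,  2.23996934e-01, -1.85279628e-04, -6.16949813e-04]), 'ft_force': array([ 0.159927  , -1.06233859, -0.21968788]), 'torque': array([-0.00827198, -0.01933069,  0.01114549]), 'grasp_force': 0.0, 'grip_width': 0.9992416459959821}
```

View pics/s0.png

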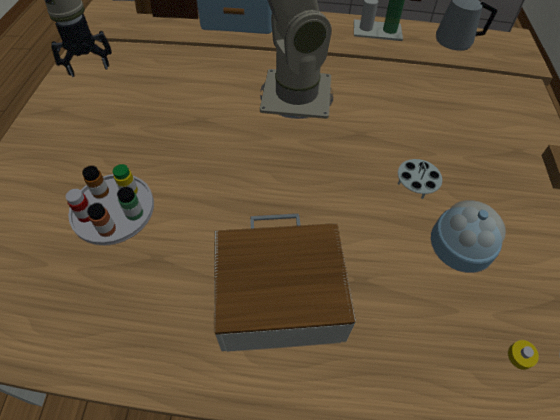

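View pics/d0.png

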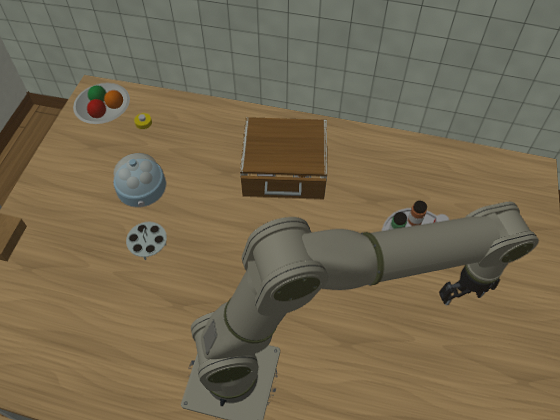

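```bash
python3 - <<'E'
from h import *
a=cv2.imread('pics/s0.png')[205:355,205:365];b=cv2.imread('pics/d0.png')[110:210,235:335]
a=cv2.resize(a,None,fx=2.5,fy=2.5,interpolation=2);b=cv2.resize(b,None,fx=4,fy=4,interpolation=2)
c=np.zeros((400,800,3),np.uint8);c[:375,:400]=a;c[:,400:]=b
cv2.imwrite('pics/c0.png',c)
E
```

```text
(no output)
```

View pics/c0.png

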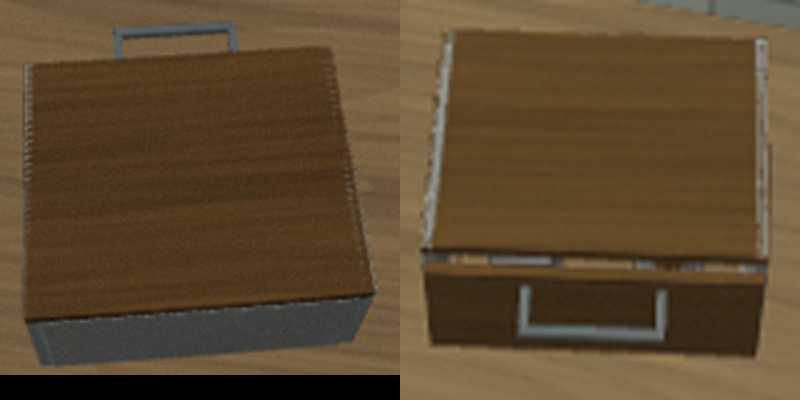

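The crop shows the roof corners and the pull bar clearly in both views (roof front edge about (214.6,230.6)–(337.8,223.8) in the scene view, bar (265,193)–(301,193.8) in the side view). I'll fit the unit pose to them.

```bash
python3 - <<'E'
from h import *
from scipy.optimize import least_squares
# unit frame: origin at unit_front projected to z=0 ; +x inwards, +y left
P=np.array([[0,.142,.132],[0,-.142,.132],[.24,.142,.132],[.24,-.142,.132],[-.054,.060,.092],[-.054,-.060,.092]])
S=np.array([[337.8,223.8],[214.6,230.6],[355,322.2],[214.6,333.4],[299.8,214.6],[250.6,217]])
D=np.array([[241,172.2],[327,175.5],[246.2,117],[326.2,119.5],[265,193],[301,193.75]])
def W(p): 
    c,s=np.cos(p[2]),np.sin(p[2]); return P@np.array([[c,-s,0],[s,c,0],[0,0,1]]).T+[p[0],p[1],0]
f=lambda p,w='sd': np.concatenate([(proj(n,W(p))-q).ravel() for n,q,k in(('scene',S,'s'),('side',D,'d')) if k in w])
for w in('s','d','sd'):
    r=least_squares(f,[.6,0,0],args=(w,),loss='soft_l1'); print(w,r.x.round(4),r.cost.round(2)); 
print(f(r.x).reshape(-1,2).round(1)); print('handle',W(r.x)[4:].mean(0))
# others, rough
print('cooker',at_z('scene',[[468,240]],.1),'rack',at_z('scene',[[420,176]],.03),'tt',at_z('scene',[[111,208]],.015))
E
```

```text
s [0.6433 0.005  0.1895] 3.06
d [0.6444 0.001  0.196 ] 1.66
sd [0.6436 0.0038 0.1909] 6.64
[[-0.7 -0.6]
 [-0.3 -0.2]
 [ 0.8  0.1]
 [-1.  -0.7]
 [-1.   1.3]
 [-0.6  1.8]
 [-1.7 -0.7]
 [-0.4 -0.8]
 [-0.9  0.1]
 [ 0.1  0.5]
 [-1.3  0. ]
 [-0.4  0.7]]
handle [ 0.59060206 -0.00647129  0.092     ]
cooker [[0.60595749 0.46569369 0.1       ]] rack [[0.35324206 0.39012155 0.03      ]] tt [[ 0.5618115  -0.46271315  0.015     ]]
```

>>> send_rows(plan=[[[0,0,-0.0794,0,0,0,0.4],[0,0,-0.0794,0,0,0,0.4],[0,0,-0.0794,0,0,0,0.4],[0,0,-0.0794,0,0,0,0.4],[0,0,-0.0794,0,0,0,0.4],[0,0,-0.0794,0,0,0,0.4],[0,0,-0.0794,0,0,0,0.4],[0,0,-0.0794,0,0,0,0.4],[0,0,-0.0794,0,0,0,0.4],[0,0,-0.0794,0,0,0,0.4],[0,0,-0.0794,0,0,0,0.4],[0,0,0,0,0,0,0.4]]], squeeze=30)

```text
clock: 1.1
position: [0.2727, -0.5621, 0.2205]
ee_rot: [0.634, 0.773, 0.0, -0.0]
ft_force: [-0.2, -0.4, 0.1]
grip_width: 0.401
grasp_force: 0.0
```

>>> send_rows(plan=[[[0,0,0,0.12,0.1,0,0.4],[0,0,0,0.12,0.1,0,0.4],[0,0,0,0.12,0.1,0,0.4],[0,0,0,0.12,0.1,0,0.4],[0,0,0,0.12,0.1,0,0.4],[0,0,0,0.12,0.1,0,0.4],[0,0,0,0.12,0.1,0,0.4],[0,0,0,0.12,0.1,0,0.4],[0,0,0,0.12,0.1,0,0.4],[0,0,0,0.12,0.1,0,0.4],[0,0,0,0.12,0.1,0,0.4],[0,0,0,0.12,0.1,0,0.4],[0,0,0,0.12,0.1,0,0.4],[0,0,0,0.12,0.1,0,0.4],[0,0,0,0.12,0.1,0,0.4],[0,0,0,0.12,0.1,0,0.4],[0,0,0,0.12,0.1,0,0.4],[0,0,0,0.12,0.1,0,0.4],[0,0,0,0.12,0.1,0,0.4],[0,0,0,0,0,0,0.4]]])

```text
clock: 2.77
position: [0.5608, -0.0354, 0.2209]
ee_rot: [0.635, 0.772, 0.001, -0.001]
ft_force: [-0.1, 0.9, 0.6]
grip_width: 0.401
grasp_force: 0.0
```

```bash
python3 - <<'E'
from h import *
a=snap('wrist','w1'); T=pose(); print(T.round(4), get_obs()['joint_pos'],get_obs()['clock'])
c,s=np.cos(.1909),np.sin(.1909)
for y in(.06,-.06,0): 
    p=np.array([.6436,.0038,0])+[-.054*c-y*s,-.054*s+y*c,.092]; print(p.round(4),proj('wrist',p,T).round(1))
E
```

```text
[[-1.913e-01  9.815e-01 -2.000e-04  5.600e-01]
 [ 9.815e-01  1.913e-01  1.900e-03 -3.850e-02]
 [ 1.900e-03  2.000e-04 -1.000e+00  2.207e-01]
 [ 0.000e+00  0.000e+00  0.000e+00  1.000e+00]] [ 0.55226218  0.25653105 -0.66209655  1.60524666  0.15915951  1.33527427
  0.06128495] 2.8167
[0.5792 0.0525 0.092 ] [[324.4 101.4]]
[ 0.602  -0.0654  0.092 ] [[319.4 232.8]]
[ 0.5906 -0.0064  0.092 ] [[321.8 171.2]]
```

View pics/w1.png

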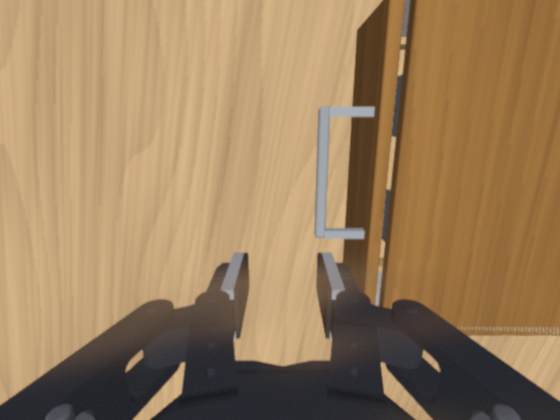

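Wrist picture: the bar runs from (324,106) to (320,237), 1–5 mm from the prediction, so the fit holds. Next I'll move over it, descend and close.

>>> send_rows(plan=[[[0,0,0,0.053,0.09,0,0.4],[0,0,0,0.053,0.09,0,0.4],[0,0,0,0,0,0,0.4],[0,0,0,0,0,0.1,0.4],[0,0,0,0,0,0.1,0.4],[0,0,0,0,0,0.1,0.4],[0,0,0,0,0,0.1,0.4],[0,0,0,0,0,0.1,0.4],[0,0,0,0,0,0.08,0.4],[0,0,0,0,0,0.07,0.4],[0,0,0,0,0,0,0.4],[0,0,0,0,0,0,0],[0,0,0,0,0,0,0],[0,0,0,0,0,0,0],[0,0,0,0,0,0,0],[0,0,0,0,0,0,0]]])

```text
clock: 4.15
position: [0.5911, -0.0148, 0.0918]
ee_rot: [0.636, 0.771, 0.0, 0.001]
ft_force: [0.4, -0.8, 0.5]
grip_width: 0.005
grasp_force: 0.0
```

```bash
python3 - <<'E'
from h import *
a=snap('wrist','w2'); b=snap('side','d2'); print(get_obs())
a=cv2.imread('pics/w2.png')[:,120:520];b=cv2.resize(cv2.imread('pics/d2.png')[105:215,230:330],(400,420))
cv2.imwrite('pics/c2.png',np.hstack([a,b]))
E
```

```text
{'clock': 4.25, 'joint_pos': array([ 0.45900089,  0.43845188, -0.6360949 ,  1.67741642,  0.28445306,
        1.11916453, -0.06606899]), 'joint_velocities': array([-0.00177054,  0.00353414,  0.00077539,  0.00283994,  0.00045237,
        0.00128034, -0.00026769]), 'tau': array([ 1.27199956e-02, -5.91228282e+01, -9.15413350e+00, -3.47806656e+01,
        1.53989566e-02,  1.25186518e-03, -1.11846108e-03]), 'position': array([ 0.59087224, -0.01481076,  0.09141489]), 'ee_rot': array([6.36437263e-01, 7.71328395e-01, 1.20738473e-04, 3.20789653e-04]), 'ft_force': array([0.36244263, 0.27574741, 0.02038838]), 'torque': array([ 0.01734095, -0.00413073, -0.01947803]), 'grasp_force': 0.0, 'grip_width': -0.0012678551256533777}
```

View pics/c2.png

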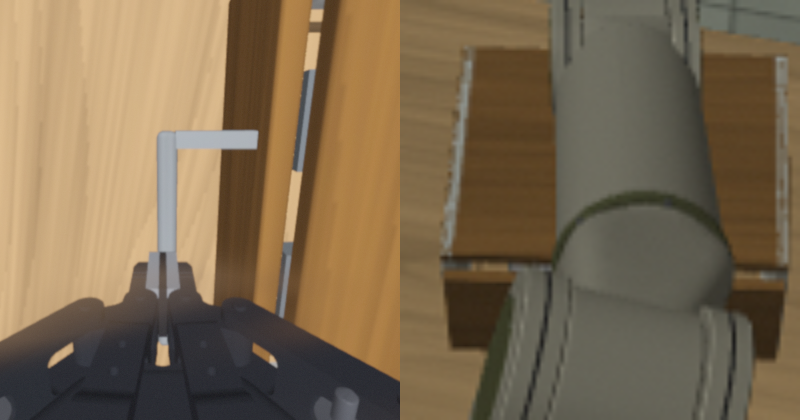

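```bash
python3 - <<'E'
from h import *
T=np.load('pics/w2_T.npy')
for z in(.055,.074,.087,.092,.097):
    c,s=np.cos(.1909),np.sin(.1909)
    L=[np.array([.6436,.0038,0])+[(-.054+dx)*c-y*s,(-.054+dx)*s+y*c,z] for y,dx in((.056,0),(.056,.042),(.03,-.005),(.03,.005))]
    print(z,proj('wrist',L,T).round(1).tolist())
for z in(0,.017,-.01,-.03): print('tool',z,proj('wrist',(T@np.array([[0.011,-.01,z,1],[0.011,.01,z,1],[0.011,0,z,1]]).T).T[:,:3],T).round(0).tolist())
a=cv2.imread('pics/w2.png')[110:370,200:400]
cv2.imwrite('pics/c3.png',cv2.resize(a,None,fx=2.3,fy=2.3,interpolation=2))
E
```

```text
0.055 [[283.6, 132.9], [354.5, 132.8], [275.4, 176.3], [291.6, 176.3]]
0.074 [[283.7, 134.9], [362.4, 134.8], [274.7, 182.7], [292.6, 182.7]]
0.087 [[283.8, 136.6], [368.8, 136.5], [274.1, 188.0], [293.4, 188.0]]
0.092 [[283.9, 137.3], [371.6, 137.2], [273.9, 190.2], [293.8, 190.2]]
0.097 [[283.9, 138.0], [374.6, 138.0], [273.6, 192.6], [294.1, 192.6]]
tool 0 [[263.0, 240.0], [301.0, 240.0], [282.0, 240.0]]
tool 0.017 [[265.0, 229.0], [299.0, 229.0], [282.0, 229.0]]
tool -0.01 [[262.0, 248.0], [302.0, 248.0], [282.0, 248.0]]
tool -0.03 [[259.0, 267.0], [304.0, 267.0], [282.0, 267.0]]
```

View pics/c3.png

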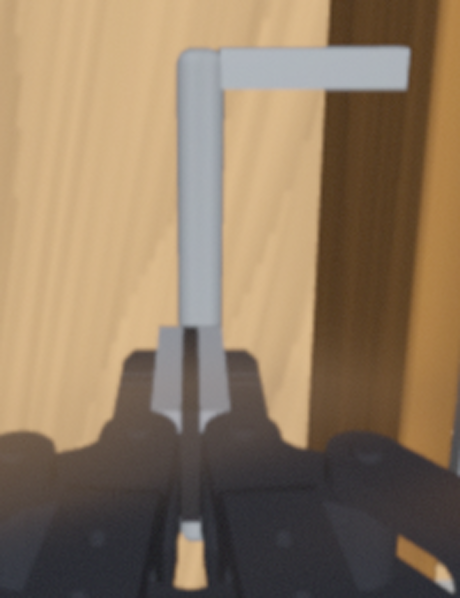

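The wrist picture shows the shut pads ending (row 252) on top of the bar, so the tips sit higher than I assumed. I'll open, go 16 mm lower and close again.

>>> send_rows(plan=[[[0,0,0,0,0,0,0.4],[0,0,0,0,0,0,0.4],[0,0,0,0,0,0,0.4],[0,0,0,0,0,0,0.4],[0,0,0,0,0,0.04,0.4],[0,0,0,0,0,0.04,0.4],[0,0,0,0,0,0,0.4],[0,0,0,0,0,0,0],[0,0,0,0,0,0,0],[0,0,0,0,0,0,0],[0,0,0,0,0,0,0],[0,0,0,0,0,0,0]]])

```text
clock: 5.25
position: [0.5909, -0.0147, 0.0751]
ee_rot: [0.636, 0.771, 0.0, 0.0]
ft_force: [1.2, 1.2, -3.5]
grip_width: 0.106
grasp_force: 32.1
```

```bash
python3 - <<'E'
from h import *
a=snap('wrist','w3'); T=np.load('pics/w3_T.npy')
print(proj('wrist',(T@np.array([[0.011,0,z,1] for z in(.017,0,-.015)]).T).T[:,:3],T).round(0).tolist())
E
```

```text
[[282.0, 229.0], [282.0, 240.0], [282.0, 252.0]]
```

>>> send_rows(plan=[[[0,0,0,0,-0.02,0,0],[0,0,0,0,-0.04,0,0],[0,0,0,0,-0.05,0,0],[0,0,0,0,-0.05,0,0],[0,0,0,0,-0.05,0,0],[0,0,0,0,-0.05,0,0],[0,0,0,0,-0.05,0,0],[0,0,0,0,-0.05,0,0],[0,0,0,0,-0.05,0,0],[0,0,0,0,-0.05,0,0],[0,0,0,0,-0.05,0,0],[0,0,0,0,-0.05,0,0],[0,0,0,0,-0.05,0,0],[0,0,0,0,-0.05,0,0],[0,0,0,0,-0.04,0,0],[0,0,0,0,-0.03,0,0],[0,0,0,0,-0.02,0,0],[0,0,0,0,0,0,0]]], squeeze=40)

```text
clock: 6.8
position: [0.446, -0.043, 0.0752]
ee_rot: [0.636, 0.771, 0.003, 0.003]
ft_force: [21.7, -0.5, -25.1]
grip_width: 0.101
grasp_force: 40.8
```

```bash
python3 - <<'E'
from h import *
snap('scene','s4'); snap('side','d4');snap('wrist','w4')
a=cv2.resize(cv2.imread('pics/s4.png')[130:350,200:370],(400,518));b=cv2.resize(cv2.imread('pics/d4.png')[110:250,230:338],(400,518))
cv2.imwrite('pics/c4.png',np.hstack([a,b])); print(pose().round(4))
E
```

```text
[[-1.902e-01  9.817e-01  6.500e-03  4.460e-01]
 [ 9.817e-01  1.902e-01  9.000e-04 -4.300e-02]
 [-4.000e-04  6.600e-03 -1.000e+00  7.520e-02]
 [ 0.000e+00  0.000e+00  0.000e+00  1.000e+00]]
```

View pics/c4.png

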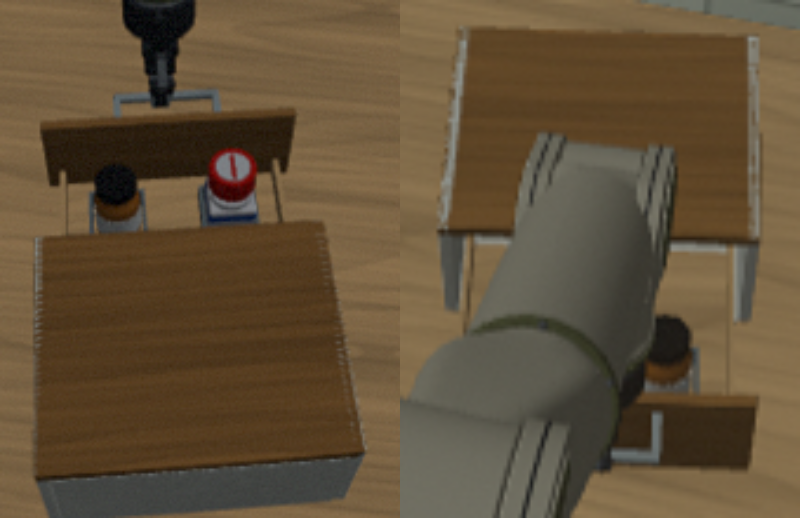

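Scene picture: tray out, bottle with red cap in the left (+y) pocket, cap top at about scene pixel (299,199), jar in the right pocket. The 22 N reaction says the tray is on its stop. I'll release, rise and move above the cap.

>>> send_rows(plan=[[[0,0,0,0,0,0,0.4],[0,0,0,0,0,0,0.4],[0,0,0,0,0,0,0.4],[0,0,0,0,0,0,0.4],[0,0,0,0,0,-0.08,0.4],[0,0,0,0,0,-0.1,0.4],[0,0,0,0,0,-0.1,0.4],[0,0,0,0,0,-0.1,0.4],[0,0,0,0,0,-0.1,0.4],[0,0,0,0,0,-0.1,0.4],[0,0,0,0,0,-0.1,0.4],[0,0,0,0,0,-0.1,0.4],[0,0,0,0.07,0.12,0,1],[0,0,0,0.07,0.12,0,1],[0,0,0,0.07,0.12,0,1],[0,0,0,0.07,0.12,0,1],[0,0,0,0.07,0.12,0,1],[0,0,0,0,0,0,1],[0,0,0,0,0,0,1],[0,0,0,0,0,0,1]]])

```text
clock: 8.62
position: [0.5474, 0.048, 0.2307]
ee_rot: [0.636, 0.771, -0.0, -0.0]
ft_force: [0.3, -0.2, -0.5]
grip_width: 1.002
grasp_force: 0.0
```

```bash
python3 - <<'E'
from h import *
snap('wrist','w5'); T=np.load('pics/w5_T.npy'); print(T.round(4),get_obs()['joint_pos'].round(2),get_obs()['ft_force'].round(1))
p=np.array([.5484,.0486,.111]); print('pred',proj('scene',p),proj('wrist',p,T)); print('scene meas',at_z('scene',[[299,198.8]],.111))
im=cv2.imread('pics/w5.png').astype(int); m=((im[:,:,2]>110)&(im[:,:,1]<60)&(im[:,:,0]<70)).astype(np.uint8)
n,l,st,ce=cv2.connectedComponentsWithStats(m); i=1+st[1:,4].argmax(); print(st[i],ce[i])
E
```

```text
[[-1.902e-01  9.818e-01 -1.000e-03  5.474e-01]
 [ 9.818e-01  1.902e-01 -2.000e-04  4.800e-02]
 [ 0.000e+00 -1.000e-03 -1.000e+00  2.307e-01]
 [ 0.000e+00  0.000e+00  0.000e+00  1.000e+00]] [ 0.5   0.24 -0.77  1.62  0.17  1.35 -0.11] [ 0.8 -0.5  0. ]
pred [[298.66059792 201.23313278]] [[283.39199331 200.3099359 ]]
scene meas [[0.54078714 0.04880527 0.111     ]]
[258 170  53  56 985] [283.94923858 193.26497462]
```

View pics/w5.png

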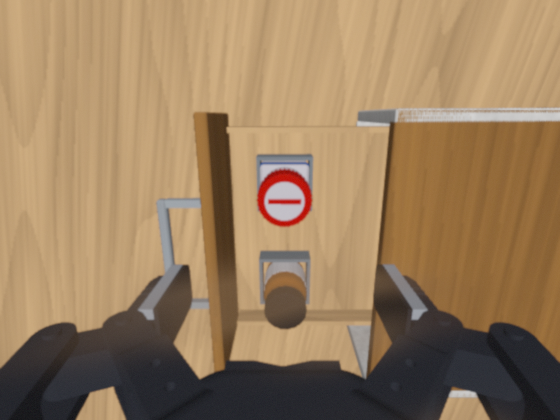

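Wrist picture: the red cap is at centre (284.5,198), 53 px across, and the jar is at (286,290); both fingers are clear. The cap lands within about 2 mm of the model. Next come the deltas.

```bash
python3 - <<'E'
from h import *
T=np.load('pics/w5_T.npy')
im=cv2.imread('pics/w5.png').astype(int); m=((im[:,:,2]>90)&(im[:,:,1]<70)&(im[:,:,0]<80)).astype(np.uint8)
n,l,st,ce=cv2.connectedComponentsWithStats(m); i=1+st[1:,4].argmax(); cs=cv2.findContours((l==i).astype(np.uint8),0,2)[0]
h=cv2.convexHull(max(cs,key=len)); print(cv2.fitEllipse(h))
from scipy.optimize import least_squares
t=np.linspace(0,2*np.pi,90)
def hull(p,r=.025): # silhouette of cap (top+bottom rims)
    P=np.r_[[[p[0]+r*np.cos(a),p[1]+r*np.sin(a),z] for z in(.080,.111) for a in t]]
    return cv2.convexHull(proj('wrist',P,T).astype(np.float32))
def bb(c): c=c.reshape(-1,2); return np.r_[c.min(0),c.max(0)]
r=least_squares(lambda p:bb(hull(p))-bb(h),[.548,.048],diff_step=1e-3); print('cap',r.x,r.fun)
d=np.r_[r.x,.111]-T[:3,3]; print('tool delta now',T[:3,:3].T@d)
E
```

```text
((284.1025695800781, 197.56613159179688), (53.7822380065918, 56.15064239501953), 178.50106811523438)
cap [0.54952358 0.04805479] [-1.05996704 -1.92590332  1.05804443  1.99848938]
tool delta now [-0.00038337  0.00219434  0.11973408]
```

>>> send_rows(plan=[[[0,0,0,0,0.01,0,1],[0,0,0.08,0,0,0,1],[0,0,0.08,0,0,0,1],[0,0,0.08,0,0,0,1],[0,0,0.08,0,0,0,1],[0,0,0.08,0,0,0,1],[0,0,0,0,0,0.1,1],[0,0,0,0,0,0.1,1],[0,0,0,0,0,0.1,1],[0,0,0,0,0,0.1,1],[0,0,0,0,0,0.1,1],[0,0,0,0,0,0.1,1],[0,0,0,0,0,0.1,1],[0,0,0,0,0,0.06,1],[0,0,0,0,0,0.04,1],[0,0,0,0,0,0.04,1],[0,0,0,0,0,0,1],[0,0,0,0,0,0,1],[0,0,0,0,0,0,1]]])

```text
clock: 10.25
position: [0.5505, 0.0487, 0.0639]
ee_rot: [0.836, 0.549, 0.001, 0.0]
ft_force: [-0.4, 0.2, -0.3]
grip_width: 0.999
grasp_force: 0.0
```

```bash
python3 - <<'E'
from h import *
snap('wrist','w6'); T=np.load('pics/w6_T.npy'); print(T.round(4),get_obs()['ft_force'].round(1))
P=[[.5495,.048,.111]]; print(proj('wrist',P,T), T[:3,:3].T@(np.array(P[0])-T[:3,3]))
E
```

```text
[[ 3.977e-01  9.175e-01  1.400e-03  5.505e-01]
 [ 9.175e-01 -3.977e-01 -0.000e+00  4.870e-02]
 [ 5.000e-04  1.300e-03 -1.000e+00  6.390e-02]
 [ 0.000e+00  0.000e+00  0.000e+00  1.000e+00]] [0.4 0.3 0.1]
[[280.64616453 314.60460808]] [-0.00101332 -0.0005703  -0.04707523]
```

View pics/w6.png

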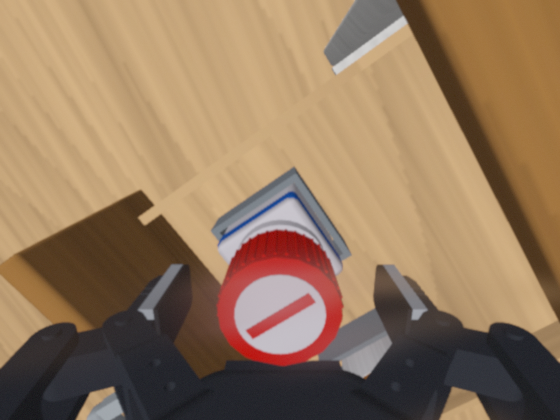

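The cap sits centred between the open fingers (top disc about (280,314)) with no contact force. Closing now.

>>> send_rows(plan=[[[0,0,0,0,0,0,0],[0,0,0,0,0,0,0],[0,0,0,0,0,0,0],[0,0,0,0,0,0,0],[0,0,0,0,0,0,0],[0,0,0,0,0,0,0]]], squeeze=60)

```text
clock: 10.8
position: [0.5499, 0.0487, 0.0632]
ee_rot: [0.836, 0.549, 0.0, 0.0]
ft_force: [-1.4, -0.1, 4.1]
grip_width: 0.56
grasp_force: 61.1
```

>>> send_rows(plan=[[[0,0,0,0,0,0.01,0],[0,0,0,0,0,0.01,0],[0,0,0,0,0,0.01,0],[0,0,0,0,0,0.006,0],[0,0,0,0,0,0,0],[0,0,0,0,0,0,0]]])

```text
clock: 11.3
position: [0.5501, 0.0488, 0.0561]
ee_rot: [0.836, 0.549, 0.0, 0.0]
ft_force: [-2.1, 0.5, 8.4]
grip_width: 0.564
grasp_force: 61.3
```

>>> send_rows(plan=[[[0,0,-0.07,0,0,0.001,0],[0,0,-0.07,0,0,0,0],[0,0,-0.07,0,0,0,0],[0,0,-0.07,0,0,0,0],[0,0,-0.07,0,0,0,0],[0,0,-0.07,0,0,0,0],[0,0,-0.07,0,0,0,0],[0,0,-0.07,0,0,0,0],[0,0,-0.07,0,0,0,0],[0,0,-0.07,0,0,0,0],[0,0,-0.07,0,0,0,0],[0,0,-0.07,0,0,0,0],[0,0,-0.07,0,0,0,0],[0,0,-0.07,0,0,0,0],[0,0,0,0,0,0,0],[0,0,0,0,0,0,0]]])

```text
clock: 12.63
position: [0.5504, 0.0484, 0.056]
ee_rot: [0.252, 0.968, 0.0, 0.0]
ft_force: [-2.5, -0.5, 8.5]
grip_width: 0.566
grasp_force: 61.5
```

```bash
python3 - <<'E'
from h import *
o=get_obs();print(o['joint_pos'].round(2),o['torque'].round(2),o['ft_force'].round(1)); T=pose();print(np.arctan2(T[1,0],T[0,0])-np.arctan2(.9175,.3977))
snap('wrist','w7')
E
```

```text
[ 0.59  0.5  -0.93  1.8   0.45  1.07  0.56] [-0.3   0.45  0.1 ] [-2.5 -0.5  8.5]
1.4705581373929624
```

View pics/w7.png

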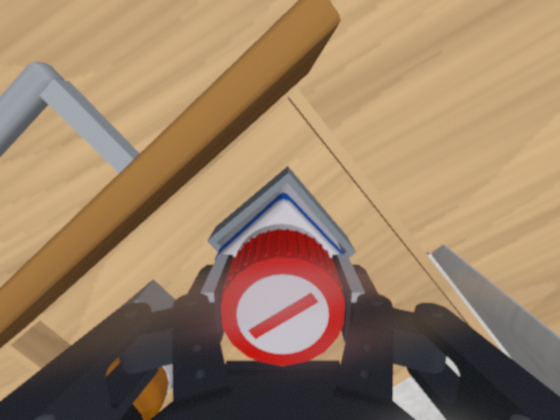

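The stripe kept its angle in the wrist view while the scene turned, so the cap rotated 84° with the gripper. Lifting slowly.

>>> send_rows(plan=[[[0,0,0,0,0,-0.01,0],[0,0,0,0,0,-0.02,0],[0,0,0,0,0,-0.02,0],[0,0,0,0,0,-0.02,0],[0,0,0,0,0,0,0],[0,0,0,0,0,0,0]]])

```text
clock: 13.18
position: [0.5498, 0.0485, 0.0694]
ee_rot: [0.252, 0.968, -0.0, -0.0]
ft_force: [0.1, 0.3, -0.1]
grip_width: 0.566
grasp_force: 61.7
```

Force has dropped to zero, so the cap is free. Lifting on to about 10 cm clear.

>>> send_rows(plan=[[[0,0,0,0,0,-0.03,0],[0,0,0,0,0,-0.05,0],[0,0,0,0,0,-0.05,0],[0,0,0,0,0,-0.05,0],[0,0,0,0,0,-0.05,0],[0,0,0,0,0,-0.05,0],[0,0,0,0,0,-0.05,0],[0,0,0,0,0,-0.05,0],[0,0,0,0,0,-0.05,0],[0,0,0,0,0,-0.05,0],[0,0,0,0,0,-0.04,0],[0,0,0,0,0,-0.03,0],[0,0,0,0,0,0,0],[0,0,0,0,0,0,0],[0,0,0,0,0,0,0],[0,0,0,0,0,0,0],[0,0,0,0,0,0,0],[0,0,0,0,0,0,0]]])

```text
clock: 14.68
position: [0.5497, 0.0486, 0.1793]
ee_rot: [0.252, 0.968, -0.0, -0.0]
ft_force: [0.1, -0.3, -0.6]
grip_width: 0.56
grasp_force: 61.8
```

```bash
python3 - <<'E'
from h import *
snap('scene','s8'); snap('wrist','w8'); print(get_obs()['grasp_force'],pose()[:3,3])
a=cv2.resize(cv2.imread('pics/s8.png')[130:350,200:370],(324,420));b=cv2.imread('pics/w8.png')[:,60:520]
cv2.imwrite('pics/c8.png',np.hstack([a,b]))
E
```

```text
61.751220356673 [0.54981746 0.04864747 0.17944073]
```

View pics/c8.png

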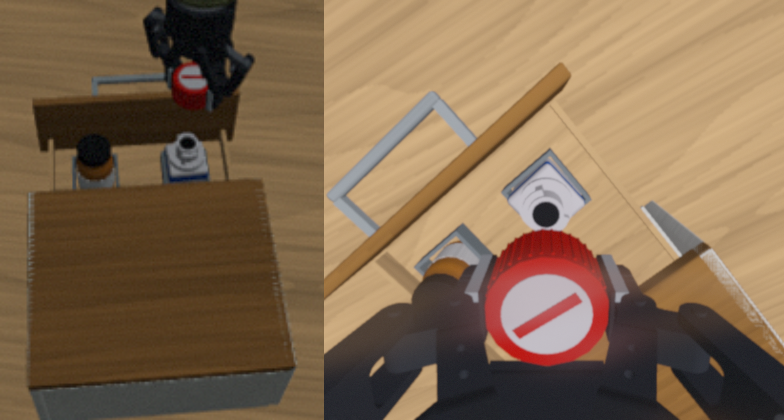

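The cap is gripped above the open mouth, and the bottle and jar are upright in their pockets. The bar's scene row (170, was 171) shows the tray still fully out. Handing in.

```bash
python3 -c "
from workcell import job
print(job.hand_in())"
```

```text
the job is handed in; nothing more can be done
None
```

I handed the job in at about 15 s with the tray out at its stop and the cap pressed, twisted 84° and gripped upright about 10 cm above the bottle's mouth; the last pictures show the bottle and jar standing in their pockets, but I got no pass/fail verdict and did not re-check the cooker, rack or turntable.

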